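# Unclamp the sieve shaker

### The arm

A 7-joint arm with a two-finger parallel gripper is mounted at the origin on the work surface. World frame = base frame: x ahead of the robot, y to its left, z up, the work surface at z = 0. Lengths are in m, angles in rad, forces in N, time in s.
With the tool pointing down it reaches from about 0.425 to 0.875 m from the base axis. Payload 4.7 kg.
Tool frame: the origin (TCP) lies at the very end of the fingers, on their centre line; the grasp point (between the pads) lies 19 mm behind it; z points along the fingers, y is the line along which they close (so a half turn about z gives the same grasp; the last joint's range is limited). The gripper opens to 87 mm and grips with 3 to 60 N. Pads are 19 mm wide; open, the fingers measure 117 mm over their backs; the gripper's body (75 mm by 190 mm) begins 51 mm behind the grasp point.
Start: joints at [-1.183, 0.321, -0.07, 1.45, 0.023, 1.371, -0.057], TCP at [0.237, 0.605, 0.223] pointing down, gripper open.
Joint ranges: [-2.86, 2.86], [-0.3, 2.09], [-1.38, 1.24], [0.06, 2.45], [-1.56, 4.7], [0.09, 2.05], [-2.69, 2.69]. Speed limits (rad/s): [2.57, 2.57, 3.14, 3.14, 3.14, 3.14, 3.14].

### API

Orientations are given as a rotation vector (axis times angle).
In Python, from bench import ctrl gives the robot as it stands.
- The arm moves only by the shell command python3 -m jog 'ROWS' [FORCE]. ROWS is JSON, a list that holds one entry, the list of rows, each a list of 7 numbers: the shift along the tool's x, y, z in mm, then the turn, a rotation vector about the tool's x, y, z in degrees, then the finger opening in mm, from 0 to 87. A call has 1 to 10 rows; each row is the pose to reach, as a shift and turn from the pose commanded when the call began, along the tool's axes at that moment; what a row does not reach only later rows make up. A row lasts 1/10 s, in which the tool goes at most 50 mm and 8.59 degrees, less where a joint would pass 70% of its speed; a pose out of reach is approached as far as the arm can. A call with a gripper value outside its range is refused whole. The fingers move at their own pace and stop on an object; FORCE is the grip in N (left out, the last holds). Time passes only in rows, so rows that repeat a pose let the fingers close. It gives the time, the measured TCP pose, the force, the opening and the grip force at its end, in the units of the state.
- ctrl.get_state(): the state, without advancing time (a new reading comes with each control period).
- ctrl.get_image(name): name is "scene" or "top"; returns a dict with "image" (420x560x3 uint8, red, green, blue), "depth" (420x560 float32, m along the optical axis (not along the pixel's ray), 0 where there is no reading), "fov_y" (degrees; the focal length in pixels is half the picture's height over the tangent of half this angle, whatever the lens; pixels are square), "cx", "cy" (the principal point, pixels), "rvec" (rotation vector, rad) and "tvec" (3), from world to camera coordinates, as OpenCV has them. Camera axes: x right, y down, z forward; pixel columns grow to the right and rows downward; lengths in m; the calibration is good to about 2 mm. A picture is of the moment at which its call begins.
- ctrl.close_job(): hands the job in; it is judged then, once.
The state is a dict: "time": time; "joint_positions": joint angles; "qd": joint speeds; "joint_torque": joint torques, N m; "position": TCP position; "tool_rot": TCP orientation; "ft_force": force on the tool from outside, world axes, zero at the start; "torque": the same for the moment, N m; "grip_width": opening from 0.0 (shut) to 1.0 (fully open); "grip_force": force on a finger pad.
Only numpy, scipy, OpenCV 4.12 (cv2) and the standard library are available. Lean on these libraries where they do the work, as an engineer would, in place of code of your own. Each camera call takes 0.05 s, during which the arm holds its last target. There are 200 camera calls.

### The job

Unclamp the bench sieve shaker: turn its two hand bolts fully open against their stops, then press the clamp head down, squeeze its two side buttons together, lift the head off and set it upright in the white parts tray, lowering it until it stands before you let go. Leave the other things on the bench and in the tray where they are.

Things in the scene. Friction and masses are not known exactly. Their poses are not given: they have to be found in the camera images.
- shaker: White round bench sieve shaker, fixed, 280 mm across, with sieve, lid and over them an aluminium bridge bar (270 x 70 x 8 mm), its top 190 mm above the bench (z = 0). Origin on the bench under its centre, x along the bar. The clamp head stands in mid-bar, a hand bolt 82 mm to either side along x, low rod nuts (5 mm high) at 124 mm.
- head: Loose clamp head, about 0.3 kg. Origin: centre of its flat underside, on which it can stand; x along its flange (along the shaker's x while latched), y towards the left button, z up. Lower block 43 (x) x 41 x 26.5 mm; flange 100 x 40 x 6 mm above it; upper block 34 x 38 mm, top at 80 mm. Latched, the underside is 22 mm below the bar's top; it must rise 24 mm to be clear.
- head_mid (a point): Midpoint between the head's two side buttons, 60 mm above its underside, 38 mm above the bridge bar while latched; axes as the head. Black ribbed buttons on the +y and -y faces, each 26 mm (x) x 24 mm (z), centred at this height; 60 mm over both when out, 44 mm when fully squeezed.
- head_foot (a point): Point at the foot of the head, on its axis at its underside. How it latches: a spring plunger lifts the head (about 1.5 mm side play), button hooks hold it under the bar behind teeth. Up, each button stops after 1 mm. Pressed down 3 mm or more (flange meets bar at 4.5 mm; 5 N held lightly, to 20 N if held hard) the buttons go fully in; held in, it lifts straight out. If stuck, press and squeeze again.
- left_button (a joint): Travel of the head's +y button, m: 0 out, 0.008 fully in. Spring: about 3 N at rest, 9 N fully in. Its hook is clear of the bar from 0.0055 to 0.007 on, depending on the side play.
- right_button (a joint): The same for the -y button.
- far_bolt_grip (a point): Centre of the black bar grip of the hand bolt at the shaker's +x side, on its upright axis, 38 mm above the bridge bar. Grip 46 mm long, 13 thick, 24 high. Turns with the bolt: x along the grip, pointing the way of the flat steel tab below it (reaches 45 mm from the axis, 12 to 17 mm above the bar), which overhangs and blocks the head's flange while closed; y across the grip.
- near_bolt_grip (a point): The same for the hand bolt at the shaker's -x side.
- far_bolt (a joint): Angle of that bolt, rad: 0 closed (tab points at the head), grows counter-clockwise seen from above, firm end stop at 1.5 (open). Starts anywhere from 0 to 0.3, turns with light friction (about 0.1 N m), stays where it is left.
- near_bolt (a joint): The same for the other bolt, also opening counter-clockwise.
- tray: White open parts tray, fixed, 250 (x) x 170 (y) mm outside, walls 4 mm thick and 25 mm high, floor 4 mm thick. Origin on the bench under its centre. The tin stands near its +x end; the -x half is empty.
- tin: round aluminium tin, 46 mm across, 45 mm high, standing in the tray near its +x end. Not to be disturbed. Origin: on the underside's centre.
- cup: steel beaker, 68 mm across, 85 mm high, on the bench beyond the shaker. Not to be disturbed. Origin: on the underside's centre.
- brush: sieve brush with wooden handle, 190 mm long, lying on the bench. Not to be disturbed. Origin: on its underside.
- spatula: black spatula, 200 mm long, lying at the left. Not to be disturbed. Origin: on its underside.
- bottle: white plastic bottle, 64 mm across, 160 mm high. Not to be disturbed. Origin: on the underside's centre.
- jar: glass jar with steel cap, 68 mm across, 75 mm high. Not to be disturbed. Origin: on the underside's centre.
- pen: white pen, 140 mm long. Not to be disturbed. Origin: on its underside.
Mind the look-alikes: they are no part of the job. What is shaped like the head but green is not meant.

How it is judged:
By the outcome, as a careful person would: the job done as asked, in the order asked, and still so for the second after the job is handed in, with the robot touching nothing.
It also fails if it takes over 72 s, if anything falls off the work surface, if the arm or the gripper's body presses on something with over 40 N, if the wrist force passes 120 N, or if a joint passes its speed limit or range.

## Working session

There is one attempt and no reset: what is moved stays moved. The work goes in short steps, Python scripts to look and compute and a shell command to move; the robot and the scene stay as the last step left them, time stands still between calls to the robot, and variables do not carry over. Pictures are saved under pics/ and viewed, at most 10 in all, crops included, and the job is handed in when it is done.

```bash
ls; mkdir -p pics
cat > h.py <<'E'
import numpy as np, cv2
from bench import ctrl
from scipy.spatial.transform import Rotation as R
def get(n):
    d=ctrl.get_image(n); d['R']=R.from_rotvec(np.ravel(d['rvec'])).as_matrix(); d['t']=np.ravel(d['tvec'])
    d['f']=210/np.tan(np.radians(d['fov_y'])/2); return d
def save(d,name): cv2.imwrite('pics/'+name,cv2.cvtColor(d['image'],cv2.COLOR_RGB2BGR))
def ray(d,u,v):
    c=-d['R'].T@d['t']; r=d['R'].T@np.array([(u-d['cx'])/d['f'],(v-d['cy'])/d['f'],1]); return c,r
def onz(d,u,v,z):
    c,r=ray(d,u,v); return c+r*(z-c[2])/r[2]
def cloud(d):
    v,u=np.mgrid[:420,:560]; z=d['depth']; p=np.stack([(u-d['cx'])/d['f']*z,(v-d['cy'])/d['f']*z,z],-1)
    w=(p-d['t'])@d['R']; w[z==0]=np.nan; return w
E
python3 - <<'E'
from h import *
for n in('scene','top'):
    d=get(n); save(d,n+'0.png'); print(n,-d['R'].T@d['t'],d['f'],d['cx'],d['cy'],d['R'][2], d['depth'].min(),d['depth'].max())
    np.savez('pics/'+n+'0.npz',**d)
s=ctrl.get_state();print(s); print(R.from_rotvec(s['tool_rot']).as_matrix())
E
```

```text
pics
scene [ 1.26369181 -0.31822361  1.02792075] 447.601676839125 272.85252123864234 211.1496741142315 [-0.63908102  0.24007718 -0.73071089] 0.0 3.544976
top [ 0.33605151 -0.01692972  1.43724993] 436.2022186511629 271.17289987882725 208.18867030622675 [ 0.12625905 -0.00707726 -0.99197206] 0.0 2.3081286
{'time': 0.1, 'joint_positions': array([-1.18292323,  0.32177386, -0.07007141,  1.45151765,  0.02262617,
        1.37081254, -0.05691543]), 'qd': array([ 7.88363752e-05, -1.92392873e-03, -9.84195773e-04, -5.17639072e-03,
       -9.87229958e-04, -8.52078126e-04,  5.21017354e-04]), 'joint_torque': array([-8.33757485e-05, -4.92571199e+01, -4.05656286e-01, -3.13401675e+01,
       -6.40909933e-02,  3.94037808e-02,  6.93749826e-05]), 'position': array([0.23721962, 0.60464659, 0.22157231]), 'tool_rot': array([-5.83665751e-01, -3.08669305e+00,  2.69113810e-03]), 'ft_force': array([ 0.55024257,  0.20663993, -0.26985827]), 'torque': array([0.04177474, 0.08245452, 0.01626658]), 'grip_force': 0.0, 'grip_width': 1.0000981699226374}
[[-9.30957878e-01  3.65126229e-01 -5.14986111e-04]
 [ 3.65126572e-01  9.30956431e-01 -1.64632257e-03]
 [-1.21685921e-04 -1.72069208e-03 -9.99998512e-01]]
```

View pics/scene0.png

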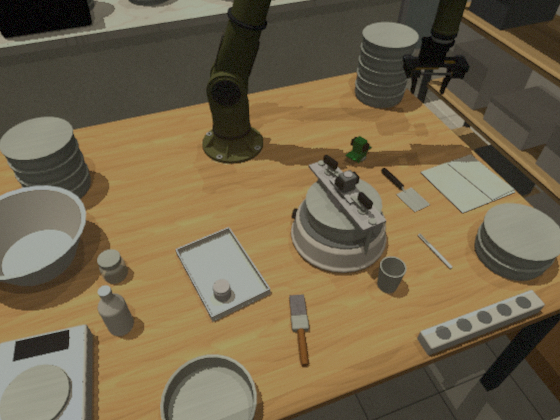

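View pics/top0.png

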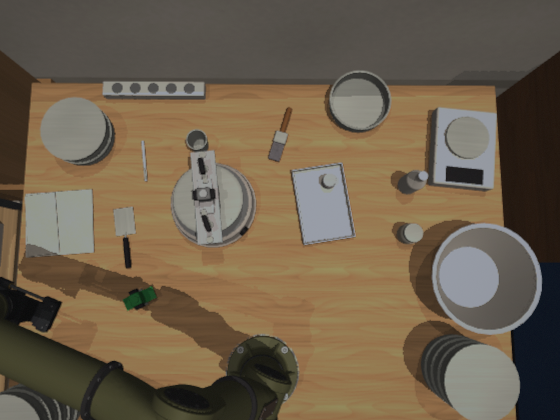

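The scene view shows the shaker at (345,205), with the head at (347,181), the grips at (330,163) and (365,202), and the tray at (222,270). The green decoy is at (358,149). In the top view the shaker is at (205,197), the grips are at (202,166) and (207,222), and the tray is at (322,205) with the tin at (329,181).

Run:
```python
from h import *
S=dict(np.load('pics/scene0.npz')); T=dict(np.load('pics/top0.npz'))
a=cv2.resize(T['image'][140:255,160:260],None,fx=4.5,fy=4.5,interpolation=cv2.INTER_CUBIC)[:515]
b=cv2.resize(S['image'][140:255,300:400],None,fx=3.5,fy=4.5,interpolation=cv2.INTER_CUBIC)[:515]
c=np.hstack([a,b])[:,:800]; print(a.shape,b.shape)
cv2.imwrite('pics/crop.png',c[...,::-1])
for n,d in(('S',S),('T',T)):
    w=cloud(d); g=cv2.cvtColor(d['image'],cv2.COLOR_RGB2HSV)
    # bar-top points
    m=(abs(w[...,2]-.190)<.006)&(w[...,0]>.4)&(w[...,1]>0)&(w[...,1]<.4)
    k,l,st,ce=cv2.connectedComponentsWithStats(m.astype(np.uint8))
    for i in range(1,k):
        if st[i,4]>60:
            q=w[l==i]; r=cv2.minAreaRect((q[:,:2]*1000).astype(np.float32)); print(n,'bar',st[i],ce[i],q.mean(0),r)
    # dark things above the bar
    m=(w[...,2]>.205)&(w[...,2]<.26)&(w[...,0]>.4)&(w[...,1]>0)&(w[...,1]<.4)&(g[...,2]<75)
    k,l,st,ce=cv2.connectedComponentsWithStats(m.astype(np.uint8))
    for i in range(1,k):
        if st[i,4]>10:
            q=w[l==i]; print(n,'dark',st[i],ce[i],np.median(q,0),q.max(0),q.min(0))
    # tray
    m=(g[...,1]<70)&(g[...,2]>100)&(w[...,2]<.04)&(w[...,0]>.3)&(w[...,1]<0.05)&(w[...,1]>-.35)&(w[...,0]<.85)
    k,l,st,ce=cv2.connectedComponentsWithStats(m.astype(np.uint8))
    for i in range(1,k):
        if st[i,4]>800:
            q=w[l==i]; r=cv2.minAreaRect((q[:,:2]*1000).astype(np.float32)); print(n,'tray',st[i],ce[i],np.median(q,0),r)
```

```text
(515, 450, 3) (515, 350, 3)
S bar [ 308  162   78   70 1130] [347.31769912 201.00353982] [0.56256786 0.15120804 0.19100689] ((531.4065551757812, 161.04248046875), (271.9739074707031, 72.72222900390625), 6.459659099578857)
S dark [323 155  15  16 138] [330.15942029 162.60869565] [0.45507975 0.1509323  0.23526803] [0.47257817 0.1664886  0.2443523 ] [0.43012613 0.13886652 0.20555337]
S dark [335 172  24  22 274] [345.93430657 183.66058394] [0.54534454 0.1511162  0.2334688 ] [0.55091159 0.19181817 0.25113824] [0.51685923 0.12974842 0.20505606]
S dark [358 192  15  18 165] [364.44848485 201.27878788] [0.61723175 0.16709268 0.23550547] [0.63488815 0.17936218 0.24544924] [0.5905875  0.16040316 0.20596784]
S tray [ 176  227   94   90 4156] [221.73484119 271.126564  ] [ 0.53066051 -0.19141477  0.00546944] ((524.8868408203125, -195.72756958007812), (275.8858642578125, 179.9395751953125), 9.134127616882324)
S tray [ 190  367   55   34 1100] [213.42090909 380.78909091] [ 0.82432935 -0.3006037   0.00603298] ((818.6787719726562, -291.3142395019531), (62.48155975341797, 117.20826721191406), 0.06376
[... 357 characters left out ...]
0848 0.2162814 ]
T dark [199 189  16  13  86] [208.98837209 195.88372093] [0.51900543 0.14344771 0.24063631] [0.54196259 0.1773893  0.25134097] [0.50956433 0.13308793 0.21375331]
T dark [193 191   5   9  36] [194.72222222 195.        ] [0.52423972 0.18620287 0.23989286] [0.53611372 0.19222612 0.24546309] [0.51249988 0.17937468 0.23493481]
T dark [202 215   9  17  84] [206.21428571 222.91666667] [0.44656574 0.15346694 0.23876231] [0.47230176 0.17027114 0.24600317] [0.42477161 0.14225103 0.2070141 ]
T tray [ 292  162   64   83 3679] [322.11633596 204.50040772] [ 0.52955798 -0.19311072  0.00414919] ((538.103515625, -197.69081115722656), (257.5956726074219, 171.3556365966797), 9.135254859924316)
```

View pics/crop.png

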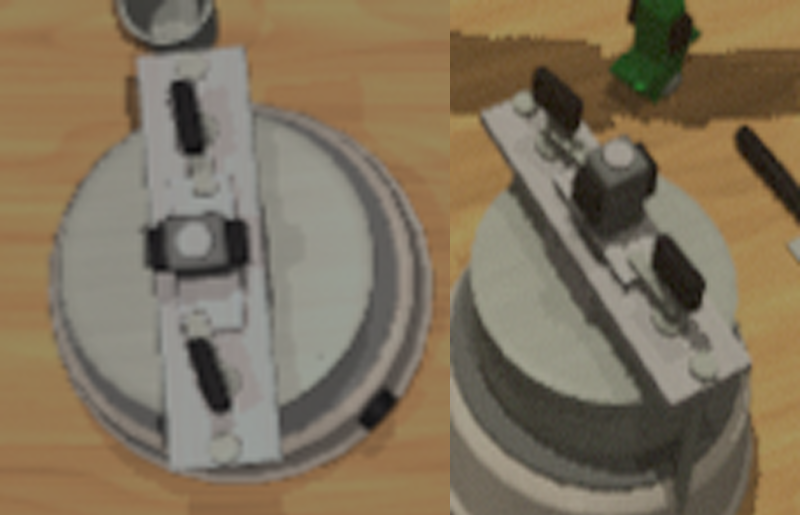

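The crop shows the bar yawed about 6° from world x. The far grip, at crop (187,118), leans about 6° further, and the near grip, at (209,375), about 15° further. The head at (196,245) has its buttons to left and right, along world y.

```bash
cat >> h.py <<'E'
def tri(d1,p1,d2,p2):
    c1,r1=ray(d1,*p1); c2,r2=ray(d2,*p2)
    k=np.linalg.lstsq(np.stack([r1,-r2],1),c2-c1,rcond=None)[0]; a,b=c1+k[0]*r1,c2+k[1]*r2
    return (a+b)/2,np.linalg.norm(a-b)
def to(x,y,z,yaw):
    "tool-frame shift mm and tool z-turn deg to bring TCP to x,y,z, tool y axis at yaw deg (tool straight down)"
    s=ctrl.get_state(); M=R.from_rotvec(s['tool_rot']).as_matrix()
    t=np.radians(yaw); Y=np.array([np.cos(t),np.sin(t),0]); Z=np.array([0,0,-1.]); N=np.stack([np.cross(Y,Z),Y,Z],1)
    print('shift',np.round(M.T@(np.array([x,y,z])-s['position'])*1000,1),'turn',np.round(np.degrees(R.from_matrix(M.T@N).as_rotvec()),2))
E
python3 - <<'E'
from h import *
S=dict(np.load('pics/scene0.npz')); T=dict(np.load('pics/top0.npz'))
boxes={'far':(.61,.17),'near':(.448,.152)}
for k,(x,y) in boxes.items():
    cs=[]
    for d in(S,T):
        w=cloud(d); g=d['image'].max(2)
        m=(abs(w[...,0]-x)<.032)&(abs(w[...,1]-y)<.03)&(g<75)&(abs(w[...,2]-.240)<.006)
        v,u=np.nonzero(m); 
        q=np.array([onz(d,a,b,.240)[:2]*1000 for a,b in zip(u,v)],np.float32)
        r=cv2.minAreaRect(q); c,s_=np.linalg.eigh(np.cov(q.T)); ax=s_[:,1]
        o=(q@s_); ctr=s_@((o.max(0)+o.min(0))/2)
        print(k,len(u),'z',np.nanmedian(w[m][:,2]),'rect',r,'pca yaw',np.degrees(np.arctan2(ax[1],ax[0])),'ctr',ctr,'mean',q.mean(0)); cs.append((u.mean(),v.mean()))
    print('tri',tri(S,cs[0],T,cs[1]))
# head: top face; tray rim
cs=[]
for d in(S,T):
    w=cloud(d); m=(abs(w[...,0]-.531)<.03)&(abs(w[...,1]-.162)<.04)&(w[...,2]>.2435)
    q=w[m]; v,u=np.nonzero(m); print('headtop',len(u),np.nanmedian(q,0),(q.max(0)+q.min(0))/2,cv2.minAreaRect((q[:,:2]*1000).astype(np.float32))); cs.append((u.mean(),v.mean()))
print(tri(S,cs[0],T,cs[1]))
E
```

```text
far 88 z 0.24035937242696612 rect ((614.1760864257812, 167.5581512451172), (46.30881118774414, 19.354177474975586), 16.025272369384766) pca yaw -171.60318132607134 ctr [613.93327718 167.00920567] mean [615.2412  168.92923]
far 72 z 0.2395035373704934 rect ((608.1564331054688, 170.6477813720703), (44.299835205078125, 12.844998359680176), 10.627199172973633) pca yaw -169.45729556290584 ctr [608.15227038 170.66473531] mean [608.11896 170.8609 ]
tri (array([0.6098368 , 0.17240245, 0.23345902]), np.float64(0.0011180268763311672))
near 72 z 0.23990264508022952 rect ((453.22515869140625, 149.68948364257812), (48.19599914550781, 20.099294662475586), 20.969526290893555) pca yaw -162.15055387951418 ctr [452.92435659 150.0860244 ] mean [453.0383  151.64423]
near 75 z 0.23931369385966228 rect ((445.5030212402344, 152.90785217285156), (44.7922248840332, 12.966886520385742), 19.557828903198242) pca yaw -158.58400730988876 ctr [445.45577201 153.10518098] mean [445.64697 153.02512]
tri (array([0.44650288, 0.15463059, 0.23371906]), np.float64(0.001534056926393337))
headtop 151 [0.5350545  0.15772772 0.24940375] [0.53214971 0.15972567 0.24974349] ((531.1730346679688, 159.93508911132812), (35.091556549072266, 56.47063064575195), 6.790886878967285)
headtop 163 [0.52613059 0.16233012 0.24818028] [0.52785291 0.16332291 0.24956557] ((527.465576171875, 162.52987670898438), (33.73316192626953, 43.32868957519531), 7.405856132507324)
(array([0.52771855, 0.16279142, 0.24234619]), np.float64(0.00018531804139683308))
```

```bash
python3 -c "
from h import *
to(.609,.1705,.300,-79)"
```

```text
shift [-504.6 -268.6  -77.9] turn [-3.0000e-02  1.3000e-01  1.4758e+02]
```

```bash
python3 -m jog '[[[0,0,-30,0,0,4,87],[-15,-8,-60,0,0,10,87],[-40,-21,-78,0,0,17,87],[-70,-37,-78,0,0,25,87],[-100,-53,-78,0,0,33,80],[-130,-69,-78,0,0,41,70],[-160,-85,-78,0,0,49,60],[-190,-101,-78,0,0,57,50],[-220,-117,-78,0,0,65,45],[-250,-133,-78,0,0,73,40]]]' 20; python3 -c "
from h import *
to(.609,.1705,.300,-79)"
```

```text
time: 1.1
position: [0.4221, 0.3887, 0.3001]
tool_rot: [2.311, 2.128, -0.001]
ft_force: [1.0, 0.7, 0.2]
grip_width: 0.552
grip_force: 0.0
shift [-2.020e+02  2.043e+02  2.000e-01] turn [-0.000e+00  4.000e-02  7.426e+01]
```

```bash
python3 -m jog '[[[-20,20,0,0,0,8,40],[-42,43,0,0,0,16,40],[-66,67,0,0,0,24,40],[-90,91,0,0,0,32,40],[-114,115,0,0,0,40,40],[-138,139,0,0,0,48,36],[-162,164,0,0,0,56,36],[-184,186,0,0,0,64,36],[-202,204,0,0,0,71,36],[-202,204,0,0,0,74.3,36]]]'
python3 - <<'E'
from h import *
to(.609,.1705,.213,-79)
print(ctrl.get_state()['joint_positions'].round(2))
d=get('scene'); cv2.imwrite('pics/s1.png',cv2.resize(d['image'][80:260,260:460],None,fx=3,fy=3,interpolation=cv2.INTER_CUBIC)[...,::-1])
E
```

```text
time: 2.1
position: [0.6113, 0.1676, 0.2999]
tool_rot: [3.124, 0.291, 0.0]
ft_force: [0.1, -0.3, -0.3]
grip_width: 0.412
grip_force: 0.0
shift [-1.7 -3.6 86.8] turn [ 0.2   0.02 -0.35]
[-0.72  0.28  0.52  1.39 -0.14  1.51 -1.59]
```

View pics/s1.png

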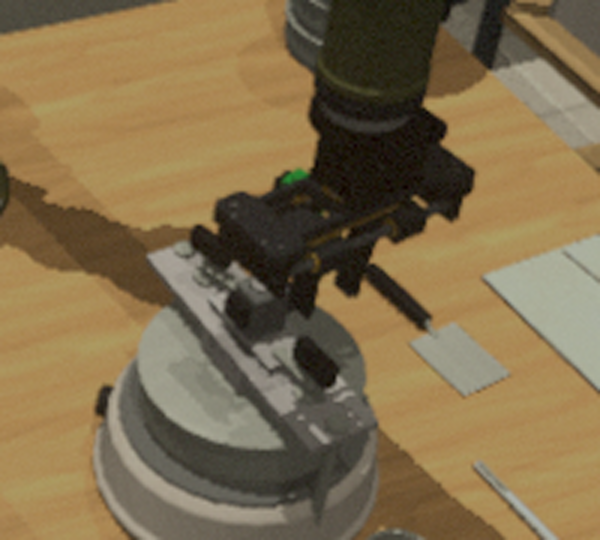

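The fingers, at crop (300,290) and (350,280), hang above the far grip at (318,362), straddling it across its thickness, and the way down is clear.

```bash
python3 -m jog '[[[-1,-2,20,0,0,0,36],[-2,-3,40,0,0,0,36],[-2,-3,60,0,0,0,36],[-2,-3,72,0,0,0,36],[-2,-3,80,0,0,0,36],[-2,-3,86,0,0,0,36],[-2,-3,86,0,0,0,36],[-2,-3,86,0,0,0,36]]]'; python3 -c "
from h import *
to(.609,.1705,.213,-79)"
```

```text
time: 2.95
position: [0.6072, 0.1756, 0.2153]
tool_rot: [-3.126, -0.309, -0.002]
ft_force: [0.6, -0.3, -0.1]
grip_width: 0.411
grip_force: 0.0
shift [0.7 5.3 2.3] turn [-0.01 -0.07  0.29]
```

```bash
python3 -m jog '[[[1,5,2,0,0,0,36],[1,5,2,0,0,0,36],[1,5,2,0,0,0,25],[1,5,2,0,0,0,15],[1,5,2,0,0,0,8],[1,5,2,0,0,0,8],[1,5,2,0,0,0,8],[1,5,2,0,0,0,8]]]' 15; python3 -c "
from h import *
to(.609,.1705,.213,-79)"
```

```text
time: 3.75
position: [0.6087, 0.1713, 0.2127]
tool_rot: [-3.126, -0.309, -0.0]
ft_force: [-0.1, 1.6, -0.1]
grip_width: 0.15
grip_force: 15.0
shift [ 0.1  0.9 -0.3] turn [-0.04 -0.01  0.31]
```

```bash
python3 -m jog '[[[1,0,0,0,0,-6,8],[1,0,0,0,0,-12,8],[1,0,0,0,0,-18,8],[1,0,0,0,0,-24,8],[1,0,0,0,0,-30,8],[1,0,0,0,0,-36,8],[1,0,0,0,0,-42,8],[1,0,0,0,0,-42,8]]]'; python3 -c "
from h import *
to(.609,.1705,.213,2)
s=ctrl.get_state();print(s['torque'],s['ft_force'],s['joint_positions'])"
```

```text
time: 4.55
position: [0.6102, 0.1691, 0.2126]
tool_rot: [2.807, 1.406, -0.001]
ft_force: [0.6, -2.6, 0.4]
grip_width: 0.15
grip_force: 15.0
shift [ 0.4 -1.8 -0.4] turn [  0.06   0.1  -38.78]
[-0.70983162  0.00127712  0.0392835 ] [ 0.62893867 -2.60112936  0.36149626] [-0.64145066  0.29956331  0.4078022   1.52499073 -0.11834378  1.34189191
 -0.8648919 ]
```

```bash
python3 -m jog '[[[0,0,0,0,0,-6,8],[0,0,0,0,0,-12,8],[0,0,0,0,0,-18,8],[0,0,0,0,0,-24,8],[0,0,0,0,0,-30,8],[0,0,0,0,0,-34,8],[0,0,0,0,0,-37,8],[0,0,0,0,0,-39,8],[0,0,0,0,0,-39,8]]]'; python3 -c "
from h import *
to(.609,.1705,.213,2)
s=ctrl.get_state();print(s['torque'],s['ft_force'],s['joint_positions'])"
```

```text
time: 5.45
position: [0.6125, 0.1684, 0.2127]
tool_rot: [2.178, 2.256, 0.003]
ft_force: [6.5, -4.1, -2.4]
grip_width: 0.15
grip_force: 15.0
shift [ 2.3 -3.4 -0.4] turn [0.3  0.16 0.01]
[-0.75195405 -1.40623122 -0.11922672] [ 6.52275471 -4.12797236 -2.35505752] [-0.57036929  0.2942853   0.31991097  1.52131401 -0.08995553  1.33655519
 -0.20770082]
```

```bash
python3 -m jog '[[[0,1,0,0,0,-2,8],[0,1,0,0,0,-3,8],[0,1,0,0,0,-4,8],[0,1,0,0,0,-4,8],[0,1,0,0,0,-4,8]]]'; python3 -c "
from h import *
to(.609,.1705,.213,2)
s=ctrl.get_state();print(s['torque'],s['ft_force'],s['joint_positions'])"
```

```text
time: 5.95
position: [0.6126, 0.1686, 0.2127]
tool_rot: [2.1, 2.331, 0.001]
ft_force: [3.8, -3.5, -2.0]
grip_width: 0.152
grip_force: 15.0
shift [ 2.3 -3.4 -0.4] turn [0.18 0.15 3.97]
[-0.90970559 -1.00787412 -0.34457697] [ 3.76839336 -3.51079688 -2.01421808] [-0.562733    0.29556179  0.31099127  1.51888765 -0.088499    1.3387776
 -0.13998985]
```

```bash
python3 -m jog '[[[0,0,0,0,0,-2,8],[0,0,0,0,0,-4,8],[0,0,0,0,0,-4,8],[0,0,0,0,0,-4,8]]]' 25; python3 -c "
from h import *
to(.609,.1705,.213,2)
s=ctrl.get_state();print(s['torque'],s['ft_force'],s['joint_positions'])"
```

```text
time: 6.35
position: [0.6125, 0.1688, 0.2127]
tool_rot: [2.019, 2.402, 0.001]
ft_force: [4.3, -2.4, -1.3]
grip_width: 0.17
grip_force: 27.4
shift [ 2.3 -3.2 -0.3] turn [0.17 0.12 7.92]
[-0.80030872 -0.93782591 -0.75161028] [ 4.2783322  -2.37023861 -1.29228418] [-0.55553543  0.2950858   0.30206488  1.51855799 -0.08637857  1.33875111
 -0.07292351]
```

```bash
python3 -m jog '[[[0,0,0,0,0,-4,36],[0,0,0,0,0,-4,36],[0,0,0,0,0,-4,36],[0,0,-20,0,0,-4,36],[0,0,-50,0,0,-4,36],[0,0,-85,0,0,-4,36],[0,0,-85,0,0,-4,36]]]' 15; python3 -c "
from h import *
to(.4492,.153,.298,-70)"
```

```text
time: 7.05
position: [0.6126, 0.1723, 0.3034]
tool_rot: [1.927, 2.476, 0.013]
ft_force: [0.7, -1.4, 0.7]
grip_width: 0.413
grip_force: 0.0
shift [  21.5 -163.2    4. ] turn [ 0.34 -0.45 84.23]
```

```bash
python3 -m jog '[[[2,-16,3,0,0,8,36],[4,-32,3,0,0,16,36],[6,-50,3,0,0,24,36],[9,-68,3,0,0,32,36],[11,-86,3,0,0,40,36],[14,-104,3,0,0,48,36],[16,-122,3,0,0,56,36],[18,-140,3,0,0,64,36],[20,-154,3,0,0,72,36],[21,-163,3,0,0,80,36]]]';python3 -m jog '[[[0,0,0,0,0,4,36],[0,0,0,0,0,4,36],[0,0,0,0,0,4,36],[0,0,0,0,0,4,36]]]'
python3 - <<'E'
from h import *
to(.4492,.153,.213,-70)
print(ctrl.get_state()['joint_positions'].round(2))
T=get('top'); S=get('scene')
for d in (T,S):
    w=cloud(d); m=(abs(w[...,0]-.612)<.035)&(abs(w[...,1]-.17)<.035)&(d['image'].max(2)<75)&(abs(w[...,2]-.24)<.007)
    v,u=np.nonzero(m)
    if len(u)>20:
        q=np.array([onz(d,a,b,.240)[:2]*1000 for a,b in zip(u,v)],np.float32); print(len(u),cv2.minAreaRect(q),q.mean(0))
a=cv2.resize(T['image'][140:255,160:260],None,fx=4,fy=4,interpolation=cv2.INTER_CUBIC)
b=cv2.resize(S['image'][140:255,300:400],None,fx=4,fy=4,interpolation=cv2.INTER_CUBIC)
cv2.imwrite('pics/c2.png',np.hstack([a,b])[...,::-1])
E
```

```text
time: 8.05
position: [0.4461, 0.1517, 0.2943]
tool_rot: [-3.072, -0.651, 0.001]
ft_force: [-0.5, 0.1, -1.1]
grip_width: 0.411
grip_force: 0.0
time: 8.45
position: [0.4476, 0.1513, 0.2944]
tool_rot: [-3.092, -0.555, 0.0]
ft_force: [1.3, 0.9, -0.8]
grip_width: 0.415
grip_force: 0.0
shift [ 2.1 -1.1 81.4] turn [-0.01  0.02  0.33]
[-0.69 -0.1   0.28  1.77  0.03  1.47 -1.62]
75 ((607.2127685546875, 171.2390899658203), (13.726371765136719, 44.73843765258789), 5.622428894042969) [607.54456 171.3461 ]
93 ((615.5942993164062, 168.2591552734375), (16.981449127197266, 47.74000930786133), 3.27366042137146) [615.2393  168.74466]
```

View pics/c2.png

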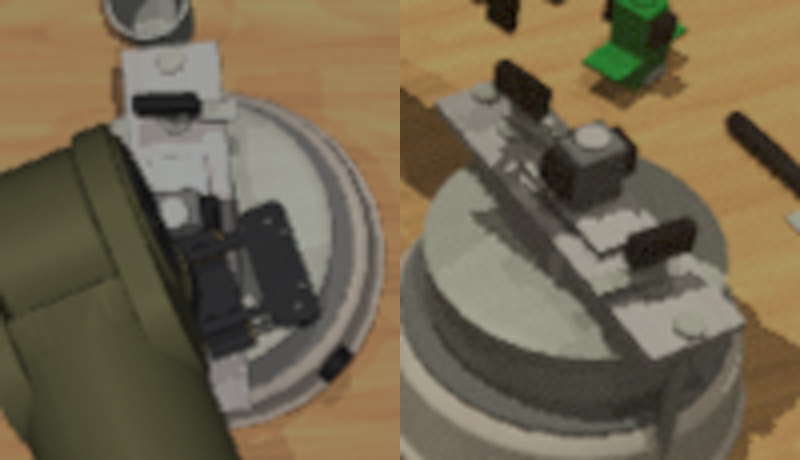

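The far grip now lies across the bar at (168,104) in the top half and (660,245) in the scene half, with its tab pointing to -y, so it is open. The near grip at (522,88) is unchanged, and the fingers are above it.

```bash
python3 -m jog '[[[2,-1,25,0,0,0,36],[2,-1,50,0,0,0,36],[2,-1,68,0,0,0,36],[2,-1,76,0,0,0,36],[2,-1,81,0,0,0,36],[2,-1,81,0,0,0,36],[2,-1,81,0,0,0,36]]]'; python3 -c "
from h import *
to(.4492,.153,.213,-70)"
```

```text
time: 9.25
position: [0.4497, 0.153, 0.2145]
tool_rot: [-3.092, -0.553, -0.002]
ft_force: [-1.1, 0.3, 0.6]
grip_width: 0.412
grip_force: 0.0
shift [-0.5 -0.2  1.5] turn [-0.01 -0.09  0.28]
```

```bash
python3 -m jog '[[[0,0,1,0,0,0,28],[0,0,1,0,0,0,20],[0,0,1,0,0,0,12],[0,0,1,0,0,0,8],[0,0,1,0,0,0,8],[0,0,1,0,0,0,8],[0,0,1,0,0,0,8]]]' 15; python3 -c "
from h import *
to(.4492,.153,.213,-70)"; python3 -m jog '[[[0,0,1,0,0,-6,8],[0,0,1,0,0,-12,8],[0,0,1,0,0,-18,8],[0,0,1,0,0,-24,8],[0,0,1,0,0,-30,8],[0,0,1,0,0,-36,8],[0,0,1,0,0,-36,8]]]'; python3 -c "
from h import *
to(.4492,.153,.213,2)
s=ctrl.get_state();print(s['torque'],s['ft_force'],s['joint_positions'])"
```

```text
time: 9.95
position: [0.4488, 0.1542, 0.2128]
tool_rot: [-3.09, -0.555, -0.0]
ft_force: [-1.2, 4.8, 0.3]
grip_width: 0.149
grip_force: 15.0
shift [-0.   1.2 -0.2] turn [-0.1  -0.03  0.35]
time: 10.65
position: [0.4491, 0.1539, 0.2128]
tool_rot: [-2.767, -1.486, -0.002]
ft_force: [-3.0, 3.5, 6.1]
grip_width: 0.148
grip_force: 15.0
shift [-0.7  0.6 -0.2] turn [  0.    -0.12 -35.53]
[0.77896637 0.9016614  0.10548805] [-3.001829    3.47964723  6.05707   ] [-0.70213242 -0.05953386  0.30672272  1.89342446  0.0170311   1.30368267
 -0.98561613]
```

```bash
python3 -m jog '[[[0,0,-1,0,0,-6,8],[0,0,-1,0,0,-12,8],[0,0,-1,0,0,-18,8],[0,0,-1,0,0,-24,8],[0,0,-1,0,0,-30,8],[0,0,-1,0,0,-36,8],[0,0,-1,0,0,-39,8],[0,0,-1,0,0,-39,8]]]'; python3 -c "
from h import *
to(.4492,.153,.213,2)
s=ctrl.get_state();print(s['torque'],s['ft_force'],s['joint_positions'])"
```

```text
time: 11.45
position: [0.4495, 0.1534, 0.2128]
tool_rot: [-2.117, -2.321, -0.003]
ft_force: [-1.0, 4.4, 0.8]
grip_width: 0.152
grip_force: 15.0
shift [-0.4 -0.3 -0.2] turn [ 0.06 -0.07  3.27]
[ 0.97018222  0.07030337 -0.28550648] [-1.00665081  4.38439063  0.80578908] [-0.72286117 -0.06037487  0.32732139  1.89369589  0.0192797   1.30371992
 -0.30915175]
```

Stop contact is starting, so I press firmly and then release.

```bash
python3 -m jog '[[[0,0,0,0,0,-2,8],[0,0,0,0,0,-5,8],[0,0,0,0,0,-5,8],[0,0,0,0,0,-5,8]]]' 25; python3 -c "
from h import *
s=ctrl.get_state();print(s['torque'],s['ft_force'])"; python3 -m jog '[[[0,0,0,0,0,0,36],[0,0,0,0,0,0,36],[0,0,0,0,0,0,36],[0,0,-20,0,0,0,36],[0,0,-50,0,0,0,50],[0,0,-80,0,0,0,70],[0,0,-100,0,0,0,80],[0,0,-100,0,0,0,80]]]' 15;  python3 - <<'E'
from h import *
to(.531,.162,.310,-83.8)
print(ctrl.get_state()['joint_positions'].round(2))
S=get('scene')
d=S
w=cloud(d); m=(abs(w[...,0]-.450)<.035)&(abs(w[...,1]-.154)<.035)&(d['image'].max(2)<75)&(abs(w[...,2]-.24)<.007)
v,u=np.nonzero(m)
q=np.array([onz(d,a,b,.240)[:2]*1000 for a,b in zip(u,v)],np.float32); print(len(u),cv2.minAreaRect(q),q.mean(0))
E
```

```text
time: 11.85
position: [0.4495, 0.1532, 0.2128]
tool_rot: [-2.017, -2.409, -0.002]
ft_force: [0.6, 5.8, 1.0]
grip_width: 0.165
grip_force: 27.4
[ 1.02385075 -0.00189345 -0.72976097] [0.56887765 5.79537445 1.00877224]
time: 12.65
position: [0.4506, 0.1526, 0.3154]
tool_rot: [2.013, 2.409, 0.007]
ft_force: [0.1, -0.3, -0.3]
grip_width: 0.688
grip_force: 0.0
shift [-5.  80.7  5.8] turn [ 0.18 -0.26 94.04]
[-0.73 -0.1   0.32  1.73  0.03  1.51 -0.23]
77 ((452.5111999511719, 150.38104248046875), (18.892044067382812, 49.30249786376953), 7.969572067260742) [452.8129  150.35696]
```

```bash
python3 -m jog '[[[0,8,3,0,0,8,80],[-1,18,6,0,0,16,80],[-1,28,6,0,0,24,80],[-2,38,6,0,0,32,80],[-3,48,6,0,0,40,80],[-3,58,6,0,0,48,80],[-4,66,6,0,0,56,80],[-5,74,6,0,0,64,80],[-5,79,6,0,0,72,80],[-5,81,6,0,0,80,80]]]';python3 -m jog '[[[0,0,0,0,0,8,80],[0,0,0,0,0,14,80],[0,0,0,0,0,14,80],[0,0,0,0,0,14,80]]]'
python3 - <<'E'
from h import *
to(.531,.162,.209,-84)
print(ctrl.get_state()['joint_positions'].round(2))
S=get('scene'); T=get('top')
b=cv2.resize(S['image'][130:250,290:410],None,fx=4.5,fy=4.5,interpolation=cv2.INTER_CUBIC)
cv2.imwrite('pics/c3.png',b[...,::-1])
# tray rim + tin
for n,d in(('S',S),('T',T)):
    w=cloud(d); sel=lambda lo,hi:(w[...,2]>lo)&(w[...,2]<hi)&(w[...,0]>.38)&(w[...,0]<.70)&(w[...,1]<-.09)&(w[...,1]>-.31)
    m=sel(.019,.029); q=np.stack([w[m][:,0],w[m][:,1]],1); print(n,'rim',m.sum(),cv2.minAreaRect((q*1000).astype(np.float32)))
    m=sel(.039,.052); print(n,'tin',m.sum(),cv2.minAreaRect((w[m][:,:2]*1000).astype(np.float32)),np.nanmedian(w[m],0))
    m=sel(.001,.008)&(w[...,1]>-.25)&(w[...,1]<-.15)&(w[...,0]<.6)&(w[...,0]>.45); print('floor z',np.nanmedian(w[m],0))
E
```

```text
time: 13.7
position: [0.5294, 0.1616, 0.3043]
tool_rot: [3.093, 0.543, -0.005]
ft_force: [-0.3, -0.3, -0.9]
grip_width: 0.918
grip_force: 0.0
time: 14.1
position: [0.5293, 0.1619, 0.3053]
tool_rot: [3.136, 0.176, -0.003]
ft_force: [-0.3, 0.4, 0.1]
grip_width: 0.919
grip_force: 0.0
shift [ 1.9  0.  96.3] turn [0.05 0.11 0.42]
[-0.7   0.09  0.38  1.57 -0.03  1.49 -1.78]
S rim 606 ((536.5430297851562, -198.73431396484375), (255.21185302734375, 170.58734130859375), 9.087608337402344)
S tin 198 ((611.2266235351562, -216.16746520996094), (42.408912658691406, 43.06382751464844), 10.758503913879395) [ 0.61272211 -0.21574279  0.04939317]
floor z [ 0.51962822 -0.19567158  0.00502324]
T rim 328 ((534.0537109375, -197.95858764648438), (249.9816436767578, 170.70144653320312), 9.319595336914062)
T tin 119 ((604.6585693359375, -215.20562744140625), (41.840843200683594, 39.56589126586914), 40.77806854248047) [ 0.60510896 -0.21404009  0.04778392]
floor z [ 0.52018605 -0.1986901   0.00392086]
```

View pics/c3.png

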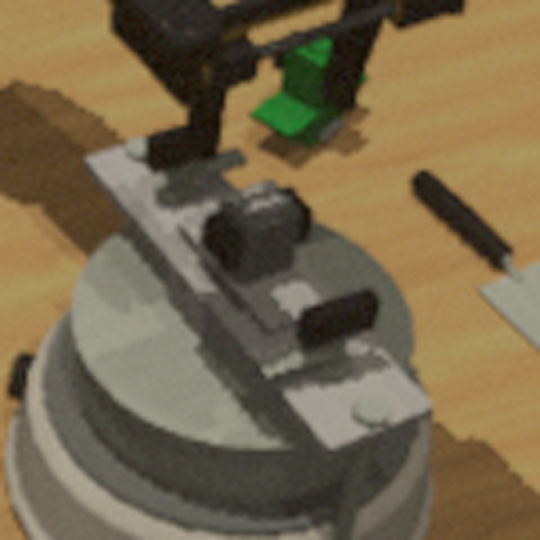

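Both grips lie across the bar, the near one at (180,148) with its tab at (245,158) and the far one at (338,318), so both bolts are open. The head at (258,225) is free between them, and the fingers are above, one on each side of it.

```bash
python3 -m jog '[[[2,0,25,0,0,0,80],[2,0,50,0,0,0,80],[2,0,70,0,0,0,80],[2,0,82,0,0,0,80],[2,0,90,0,0,0,80],[2,0,95,0,0,0,80],[2,0,95,0,0,0,80],[2,0,95,0,0,0,80]]]'; python3 -c "
from h import *
to(.531,.162,.210,-84)"
```

```text
time: 15.0
position: [0.5322, 0.1627, 0.2124]
tool_rot: [-3.136, -0.172, -0.002]
ft_force: [0.2, 0.7, -0.1]
grip_width: 0.916
grip_force: 0.0
shift [-1.3  0.5  2.4] turn [-0.02 -0.08  0.29]
```

```bash
python3 -m jog '[[[-1,0,2,0,0,0,72],[-1,0,2,0,0,0,66],[-1,0,2,0,0,0,60],[-1,0,2,0,0,0,56],[-1,0,2,0,0,0,52],[-1,0,2,0,0,0,50],[-1,0,2,0,0,0,50],[-1,0,2,0,0,0,50]]]' 8; python3 -c "
from h import *
to(.531,.162,.210,-84)
s=ctrl.get_state();print(s['torque'],s['ft_force'],s['grip_width']*87)"
```

```text
time: 15.8
position: [0.5308, 0.1629, 0.2098]
tool_rot: [-3.136, -0.173, -0.001]
ft_force: [-0.2, 2.0, 1.5]
grip_width: 0.657
grip_force: 8.0
shift [ 0.1  0.9 -0.2] turn [-0.04 -0.03  0.3 ]
[ 0.39520221  0.26900729 -0.02740871] [-0.24441496  1.99858145  1.46937625] 57.16029275672407
```

```bash
python3 -m jog '[[[0,0,1,0,0,0,50],[0,0,2,0,0,0,50],[0,0,3,0,0,0,50],[0,0,4,0,0,0,50],[0,0,4,0,0,0,50]]]' 10; python3 -c "
from h import *
s=ctrl.get_state();print(s['torque'],s['ft_force'],s['grip_width']*87,s['position'])"
```

```text
time: 16.3
position: [0.5313, 0.1631, 0.2068]
tool_rot: [-3.136, -0.173, -0.003]
ft_force: [-0.5, 0.1, 4.4]
grip_width: 0.605
grip_force: 5.7
[-0.0022646   0.14370807 -0.02398683] [-0.53344174  0.09597749  4.35059507] 52.66412177631155 [0.53132129 0.16313745 0.20681376]
```

```bash
python3 -m jog '[[[0,0,1,0,0,0,50],[0,0,1,0,0,0,46],[0,0,1,0,0,0,42],[0,0,1,0,0,0,40],[0,0,1,0,0,0,40],[0,0,1,0,0,0,40],[0,0,1,0,0,0,40],[0,0,1,0,0,0,40]]]' 25; python3 -c "
from h import *
s=ctrl.get_state();print(s['torque'],s['ft_force'],s['grip_width']*87,s['position'])"
```

```text
time: 17.1
position: [0.531, 0.163, 0.2055]
tool_rot: [-3.136, -0.172, -0.002]
ft_force: [-1.9, 1.4, 7.2]
grip_width: 0.475
grip_force: 25.0
[ 0.36671448  0.54620527 -0.00988327] [-1.88243971  1.38565834  7.19542127] 41.3222015164052 [0.5310087  0.16301421 0.20554194]
```

```bash
python3 -m jog '[[[0,0,-2,0,0,0,40],[0,0,-5,0,0,0,40],[0,0,-8,0,0,0,40],[0,0,-11,0,0,0,40],[0,0,-14,0,0,0,40],[0,0,-14,0,0,0,40]]]' 30; python3 -c "
from h import *
s=ctrl.get_state();print(s['torque'],s['ft_force'],s['grip_width']*87,s['position'])"
```

```text
time: 17.7
position: [0.5306, 0.1619, 0.2185]
tool_rot: [3.136, 0.172, -0.001]
ft_force: [0.4, 1.1, 0.4]
grip_width: 0.466
grip_force: 28.2
[0.31347917 0.03645307 0.01693642] [0.37075545 1.10524067 0.39096669] 40.50447618223215 [0.53062433 0.16193948 0.21851551]
```

```bash
python3 -m jog '[[[0,0,-4,0,0,0,40],[0,0,-8,0,0,0,40],[0,0,-12,0,0,0,40],[0,0,-16,0,0,0,40],[0,0,-20,0,0,0,40],[0,0,-24,0,0,0,40],[0,0,-28,0,0,0,40],[0,0,-32,0,0,0,40],[0,0,-36,0,0,0,40],[0,0,-36,0,0,0,40]]]'
python3 - <<'E'
from h import *
s=ctrl.get_state();print(s['torque'],s['ft_force'],s['grip_width']*87,s['position'])
S=get('scene')
b=cv2.resize(S['image'][100:250,260:410],None,fx=3.6,fy=3.6,interpolation=cv2.INTER_CUBIC)
cv2.imwrite('pics/c4.png',b[...,::-1])
E
```

```text
time: 18.7
position: [0.5311, 0.1625, 0.2554]
tool_rot: [-3.136, -0.172, -0.002]
ft_force: [0.1, -0.5, -3.0]
grip_width: 0.465
grip_force: 27.7
[-0.09997244  0.11201335  0.01118133] [ 0.10747331 -0.47333878 -2.97248958] 40.45305147116416 [0.53113493 0.16251222 0.25536569]
```

View pics/c4.png

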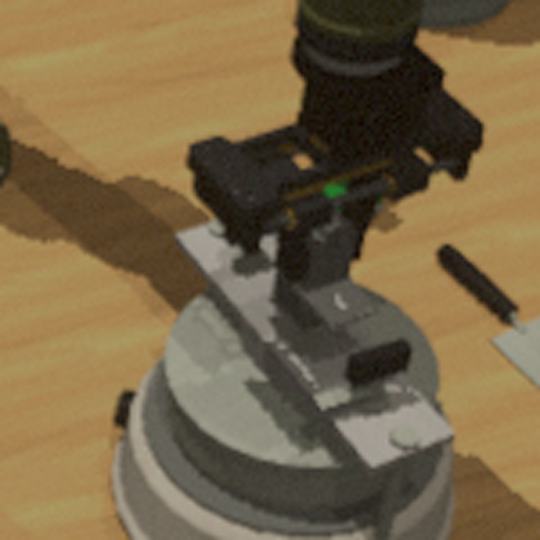

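The head hangs level in the gripper at (320,250), its flange at (340,295) clear of the bar and the mid-bar empty below it. The 3.0 N load matches a 0.3 kg head.

```bash
python3 -m jog '[[[0,0,-10,0,0,0,40],[0,0,-22,0,0,0,40],[0,0,-36,0,0,0,40],[0,0,-50,0,0,0,40],[0,0,-64,0,0,0,40],[0,0,-74,0,0,0,40],[0,0,-80,0,0,0,40],[0,0,-80,0,0,0,40]]]'
python3 - <<'E'
from h import *
to(.476,-.208,.335,-81)
s=ctrl.get_state();print(s['joint_positions'].round(2))
E
```

```text
time: 19.55
position: [0.5311, 0.1625, 0.3356]
tool_rot: [-3.136, -0.172, -0.002]
ft_force: [-0.7, -0.1, -2.9]
grip_width: 0.47
grip_force: 27.7
shift [-9.540e+01  3.623e+02  2.000e-01] turn [-0.03 -0.09 -2.71]
[-0.7   0.08  0.38  1.52 -0.03  1.55 -1.78]
```

```bash
python3 -m jog '[[[-2,9,0,0,0,0,40],[-7,27,0,0,0,0,40],[-13,50,0,0,0,0,40],[-20,75,0,0,0,0,40],[-26,100,0,0,0,0,40],[-33,125,0,0,0,0,40],[-39,150,0,0,0,-1,40],[-46,175,0,0,0,-1,40],[-53,200,0,0,0,-2,40],[-59,225,0,0,0,-2.7,40]]]'; python3 -m jog '[[[-7,25,0,0,0,0,40],[-13,50,0,0,0,0,40],[-20,75,0,0,0,0,40],[-26,100,0,0,0,0,40],[-31,120,0,0,0,0,40],[-34,132,0,0,0,0,40],[-36,137,0,0,0,0,40],[-36,137,0,0,0,0,40],[-36,137,0,0,0,0,40]]]';  python3 - <<'E'
from h import *
to(.476,-.208,.060,-81)
s=ctrl.get_state();print(s['joint_positions'].round(2))
E
```

```text
time: 20.55
position: [0.4952, -0.0708, 0.3341]
tool_rot: [-3.132, -0.244, 0.001]
ft_force: [0.7, -0.8, -3.5]
grip_width: 0.466
grip_force: 27.7
time: 21.45
position: [0.4827, -0.2075, 0.3344]
tool_rot: [-3.131, -0.248, 0.0]
ft_force: [0.7, -1.0, -2.9]
grip_width: 0.47
grip_force: 27.7
shift [ -6.7  -0.4 274.4] turn [-0.05  0.01  0.07]
[-0.37  0.01  0.74  1.59 -0.    1.54 -1.05]
```

```bash
python3 -m jog '[[[-1,0,20,0,0,0,40],[-3,0,50,0,0,0,40],[-4,0,85,0,0,0,40],[-6,0,120,0,0,0,40],[-6,0,155,0,0,0,40],[-6,0,190,0,0,0,40],[-6,0,220,0,0,0,40],[-6,0,240,0,0,0,40],[-6,0,250,0,0,0,40],[-6,0,250,0,0,0,40]]]'
python3 - <<'E'
from h import *
to(.476,-.208,.046,-81)
S=get('scene')
b=cv2.resize(S['image'][180:330,150:300],None,fx=3.6,fy=3.6,interpolation=cv2.INTER_CUBIC)
cv2.imwrite('pics/c5.png',b[...,::-1])
E
```

```text
time: 22.45
position: [0.4761, -0.2083, 0.0834]
tool_rot: [-3.131, -0.249, 0.004]
ft_force: [0.3, 0.4, -2.5]
grip_width: 0.469
grip_force: 27.7
shift [ 0.  -0.2 37.4] turn [-0.06  0.14  0.08]
```

View pics/c5.png

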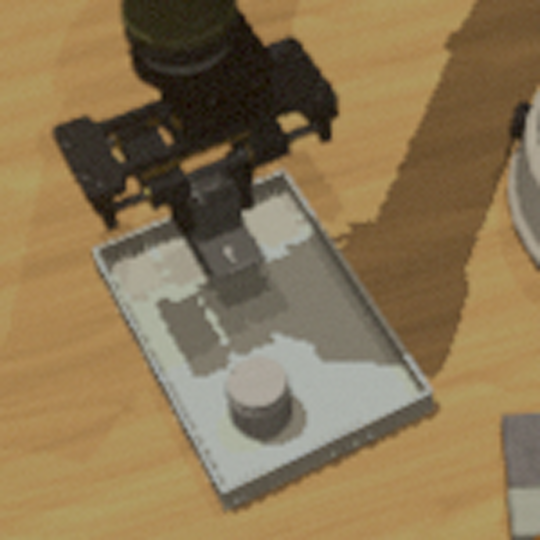

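The head, at (225,230), hangs above the empty half of the tray, well away from the tin at (258,395).

```bash
python3 -m jog '[[[0,0,10,0,0,0,40],[0,0,20,0,0,0,40],[0,0,27,0,0,0,40],[0,0,31,0,0,0,40],[0,0,33,0,0,0,40],[0,0,34,0,0,0,40],[0,0,35,0,0,0,40],[0,0,35,0,0,0,40]]]';python3 -m jog '[[[0,0,1,0,0,0,40],[0,0,1,0,0,0,40]]]';python3 -m jog '[[[0,0,1,0,0,0,40],[0,0,1,0,0,0,40]]]'
```

```text
time: 23.3
position: [0.4768, -0.2096, 0.0497]
tool_rot: [-3.132, -0.246, -0.001]
ft_force: [0.1, 0.7, -3.1]
grip_width: 0.469
grip_force: 27.7
time: 23.5
position: [0.4767, -0.2095, 0.0486]
tool_rot: [-3.132, -0.246, -0.0]
ft_force: [0.2, 0.0, -2.8]
grip_width: 0.467
grip_force: 27.7
time: 23.7
position: [0.4766, -0.2095, 0.0475]
tool_rot: [-3.132, -0.246, 0.0]
ft_force: [0.1, -0.5, -2.7]
grip_width: 0.467
grip_force: 27.7
```

```bash
for i in 1 ; do python3 -m jog '[[[0,0,1,0,0,0,40],[0,0,1,0,0,0,40]]]'; python3 -m jog '[[[0,0,1,0,0,0,40],[0,0,1,0,0,0,40]]]'; done | grep -E "pos|ft_"
```

```text
position: [0.4766, -0.2095, 0.0464]
ft_force: [0.1, 1.2, -4.1]
position: [0.4767, -0.2096, 0.0462]
ft_force: [-2.0, 1.0, 4.0]
```

```bash
python3 -m jog '[[[0,0,0,0,0,0,44],[0,0,0,0,0,0,48],[0,0,0,0,0,0,52],[0,0,0,0,0,0,56],[0,0,0,0,0,0,60],[0,0,0,0,0,0,66],[0,0,0,0,0,0,74],[0,0,0,0,0,0,80],[0,0,0,0,0,0,80]]]' 10;python3 -m jog '[[[0,0,-5,0,0,0,80],[0,0,-15,0,0,0,80],[0,0,-30,0,0,0,80],[0,0,-60,0,0,0,80],[0,0,-100,0,0,0,80],[0,0,-140,0,0,0,80],[0,0,-180,0,0,0,80],[0,0,-220,0,0,0,80],[0,0,-240,0,0,0,80],[0,0,-240,0,0,0,80]]]'
python3 - <<'E'
from h import *
S=get('scene')
a=cv2.resize(S['image'][180:330,150:300],None,fx=2.6,fy=2.6,interpolation=cv2.INTER_CUBIC)
b=cv2.resize(S['image'][100:250,260:410],None,fx=2.6,fy=2.6,interpolation=cv2.INTER_CUBIC)
cv2.imwrite('pics/c6.png',np.hstack([a,b])[...,::-1])
w=cloud(S); m=(w[...,2]>.075)&(w[...,2]<.095)&(abs(w[...,0]-.476)<.05)&(abs(w[...,1]+.208)<.05); print(m.sum(),np.nanmedian(w[m],0))
E
```

```text
time: 25.0
position: [0.4768, -0.2095, 0.0456]
tool_rot: [-3.132, -0.246, -0.0]
ft_force: [-0.0, -0.7, -0.3]
grip_width: 0.893
grip_force: 0.0
time: 26.0
position: [0.4782, -0.2108, 0.2903]
tool_rot: [3.131, 0.245, 0.012]
ft_force: [0.4, 0.1, 1.1]
grip_width: 0.924
grip_force: 0.0
209 [ 0.48026898 -0.21202372  0.08333943]
```

View pics/c6.png

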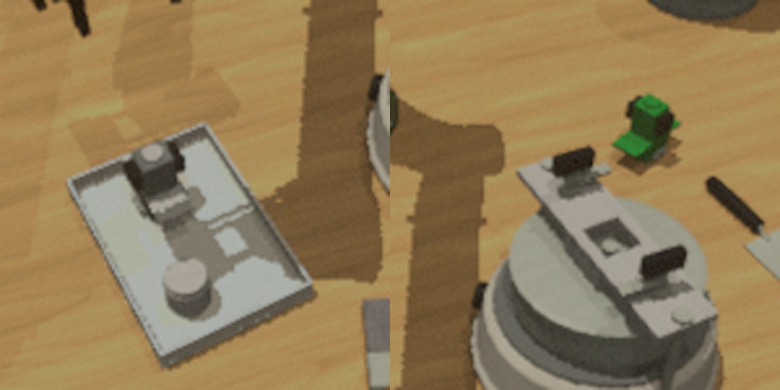

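The head stands upright in the tray at (155,180) with its top at z = 83 mm and its buttons out, and the tin at (187,287) has not moved. Both bolts are open at (573,160) and (663,260), the bar is empty, and the robot is clear, so I'm handing in.

```bash
python3 -m jog '[[[0,0,0,0,0,0,80],[0,0,0,0,0,0,80]]]' | head -1; python3 -c "
from bench import ctrl
print(ctrl.close_job())"
```

```text
time: 26.25
the job is handed in; nothing more can be done
None
```

The job is handed in at 26 s: both bolts were turned open to their stops, and the clamp head was pressed, squeezed, lifted off and set upright in the empty half of the tray; the last picture shows the tin where it was.

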